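# Clip a carabiner onto the shelf staple and tug-test it

### The job

Clip the orange carabiner round the yellow leg of the steel staple by pushing its gate against the leg until the leg is inside and the gate has snapped shut, then check that it is held: pull it straight back so that the leg bears on the inside of the closed gate, with a steady tug of about 12 N kept up for a second, and never load the staple with 25 N or more. Leave the carabiner clipped on and lying flat on the shelf, and do not disturb the other gear.

Things in the scene. Friction and masses are not known exactly. Their poses are not given: they have to be found in the camera images.
- orange_spine (a point): grasp point on the orange carabiner: on the axis of its straight spine, half-way up (5 mm above the shelf). +x points across the ring to the gate, +y along the spine to the nose end, z up. The spine is a square bar 10 x 10 mm, from 48 mm on the -y side of this point to 24 mm on the +y side. The ring is open for 59 mm inside the spine (x = 5 to 64 mm): a finger fits in beside it
- orange_entry (a point): where the leg should meet the gate: on the shut gate's centre line, 68 mm in +x and 3 mm in +y from orange_spine, same axes, fixed to the frame. A leg up to 6 mm off in y still passes. Pushed in (-x of the carabiner), the leg slips past the gate's end 25 to 33 mm in and the gate springs shut. Bearing on the inside of the shut gate, the leg's axis is about 8 mm on the -x side of this point
- orange_gate (a joint): angle of the orange carabiner's gate, rad: 0 shut, growing as it swings into the ring, at most 0.85. An 8 mm steel bar, hinged 43 mm on the -y side of orange_entry, free end 11 mm on the +y side, the fixed nose 2 mm further. Its spring resists with about 3 N at first, up to about 10 N fully open, and shuts it
- yellow_leg (a point): axis of the staple's yellow leg, 15 mm above the shelf; 8 mm round bar with a flat yellow collar 22 mm across painted at its foot. +x points level to the staple's bare steel leg, z up; the yellow leg is the one nearer the robot, with free room on its -x side to push the carabiner on along +x
- staple: inverted U of 8 mm round steel bar, fixed rigidly upright in the shelf, 45 mm tall: a yellow leg and a bare steel leg 60 mm apart, joined by a crossbar on top, so nothing can be dropped over a leg. Origin at the foot of the yellow leg, +x to the steel leg
- orange: orange aluminium carabiner lying flat, a D-shaped ring 120 mm (y) x 78 mm (x) x 10 mm thick, about 0.1 kg, with a sprung steel gate along its +x side. Origin under the middle of the ring, 34 mm in +x, 12 mm in -y and 5 mm below orange_spine, same axes
- blue_spine (a point): a large blue aluminium carabiner lying flat, same shape and size as the orange one; a bystander. Point on its spine, axes as for the orange one
- green_spine (a point): a large green aluminium carabiner lying flat, same shape and size as the orange one; a bystander. Point on its spine, axes as for the orange one
- headlamp: black plastic headlamp without strap, about 46 x 78 x 43 mm, a bystander; origin under its middle
- belay: steel tube-type belay device, 58 x 40 x 30 mm, a bystander; origin under its middle
- battery_case: grey plastic battery case, lid closed, 70 x 110 x 37 mm, a bystander; origin under its middle
- chalk_tin: round blue tin, 68 mm across, 60 mm tall, a bystander; origin under its middle
Things that resemble listed ones, but are neither listed nor needed, are in the scene too. What is shaped like the staple but red is not meant.

How it is judged:
By the outcome, as a careful person would: the job done as asked, in the order asked, and still so for the second after the job is handed in, with the robot touching nothing.
It also fails if it takes over 72 s, if anything falls off the work surface, if the arm or the gripper's body presses on something with over 40 N, if the wrist force passes 120 N, or if a joint passes its speed limit or range.

### The arm

A 7-joint arm with a two-finger parallel gripper is mounted at the origin on the work surface. World frame = base frame: x ahead of the robot, y to its left, z up, the work surface at z = 0. Lengths are in m, angles in rad, forces in N, time in s.
With the tool pointing down it reaches from about 0.4 to 0.875 m from the base axis. Payload 19.3 kg.
Tool frame: the origin (TCP) lies midway between the tips of the shut fingers; the grasp point (between the pads) lies 19 mm behind it; x points along the fingers, y is the direction in which the jaws open and shut, and the axes are right-handed (so a half turn about x gives the same grasp; the last joint's range is limited). The gripper opens to 85 mm and grips with 20 to 120 N. Pads are 22 mm wide; open, the fingers measure 114 mm over their backs; the gripper's body (76 mm by 85 mm) begins 54 mm behind the grasp point. The pads swing forward as they close: fully open they stand 13 mm farther back than shut.
Start: joints at [-1.377, 0.521, -0.036, 1.599, 0.021, 1.021, -0.113], TCP at [0.163, 0.603, 0.231] pointing down, gripper open.
Joint ranges: [-2.91, 2.91], [-0.3, 2.13], [-1.5, 1.42], [0.17, 2.43], [-1.26, 4.41], [0.16, 1.93], [-2.52, 2.52]. Speed limits (rad/s): [1.89, 1.89, 2.39, 2.39, 3.01, 3.01, 3.01].

### API

Orientations are given as [roll, pitch, yaw] about the fixed x, y, z axes, in that order (R = Rz(yaw) Ry(pitch) Rx(roll)).
In Python, from workcell import telemetry, vision, workorder gives the robot as it stands. The module is installed in compiled form; this text tells all that it offers.
- The arm moves only by the tool play_rows, never from a script. Its argument "deltas" is a list of rows, each a list of 7 numbers: the shift along the world's x, y, z in mm, then the turn, a rotation vector about the world's x, y, z in degrees, then the finger opening in mm, from 0 to 85.4. In form: [[x, y, z, wx, wy, wz, jaw], ...]. A call has 1 to 8 rows; each row shifts and turns the commanded pose from where the row before left it; what a row does not reach is not made up. A row lasts 1/8 s, in which the tool goes at most 62.5 mm and 10.7 degrees, less where a joint would pass 70% of its speed; a pose out of reach is approached as far as the arm can. A call with a gripper value outside its range is refused whole. The fingers move at their own pace and stop on an object; "grip_force" is the grip in N (left out, the last holds). Time passes only in rows, so rows that do not move let the fingers close. It gives the time, the measured TCP pose, the force and the opening at its end, in the units of the state.
- telemetry.observe(): the state, without advancing time (a new reading comes with each control period).
- vision.grab_frame(name): name is "scene" or "top" or "wrist"; returns the picture (400x640x3 uint8, red, green, blue); there is no depth.
- vision.camera_info(name): a dict with "mtx" (3x3 intrinsics, pixels), "rvec" (rotation vector, rad) and "tvec" (3), from world to camera coordinates, as OpenCV has them. Camera axes: x right, y down, z forward; pixel columns grow to the right and rows downward; lengths in m; the calibration is good to about 2 mm. A picture is of the moment at which its call begins: read the wrist's pose just before it. camera_info takes no time and is no camera call; for the wrist camera it gives the pose at the moment of the call.
- workorder.job_done(): hands the job in, once; it reports no verdict.
The state is a dict: "clock": time; "qpos": joint angles; "qd": joint speeds; "joint_efforts": joint torques, N m; "position": TCP position; "tool_rot": TCP orientation; "force": force on the tool from outside, world axes, zero at the start; "moment": the same for the moment, N m; "grip_width": finger opening in m.
Only numpy, scipy, OpenCV 4.12 (cv2) and the standard library are available. Lean on these libraries where they do the work, as an engineer would, in place of code of your own. Each camera call takes 0.05 s, during which the arm holds its last target. There are 200 camera calls.

## Working session

There is one attempt and no reset: what is moved stays moved. The work goes in short steps, Python scripts to look and compute and a tool call to move; the robot and the scene stay as the last step left them, time stands still between calls to the robot, and variables do not carry over. Pictures are saved under pics/ and viewed, about 8 in all and at most 12, crops included, and the job is handed in when it is done.

Besides the shell and the picture viewer there is one more tool, called after "Emit:" as name([rows], argument=value, ...), one row to a line, values as JSON. play_rows: Moves the arm, as the interface text tells. Its arguments: {"type":"object","properties":{"deltas":{"type":"array","items":{"type":"array","items":{"type":"number"}}},"grip_force":{"type":"number"}},"required":["deltas"]}

```bash
mkdir -p pics; cat > h.py <<'E'
import numpy as np, cv2
from workcell import telemetry, vision, workorder
def cam(n):
    c=vision.camera_info(n); K=np.array(c["mtx"],float); R=cv2.Rodrigues(np.array(c["rvec"],float))[0]; t=np.array(c["tvec"],float).ravel()
    return K,R,t
def px2w(c,uv,z):
    K,R,t=c; o=-R.T@t
    d=(R.T@np.linalg.inv(K)@np.c_[np.atleast_2d(uv).astype(float),np.ones(len(np.atleast_2d(uv)))].T).T
    return o+d*((z-o[2])/d[:,2])[:,None]
def w2px(c,P):
    K,R,t=c; p=(K@(R@np.atleast_2d(P).astype(float).T+t[:,None])).T
    return p[:,:2]/p[:,2:]
def save(n,f,crop=None,s=1):
    im=vision.grab_frame(n)[:,:,::-1]
    cv2.imwrite('pics/raw_'+f,im)
    if crop: a,b,c,d=crop; im=im[b:d,a:c]
    cv2.imwrite('pics/'+f,cv2.resize(im,None,fx=s,fy=s,interpolation=cv2.INTER_CUBIC))
E
python3 - <<'E'
from h import *
save('top','top1.png',s=1.25); save('scene','sc1.png',s=1.25)
print(telemetry.observe()); 
for n in('top','scene'):
    K,R,t=cam(n); print(n,-R.T@t,K[0,0],R[2])
E
```

```text
{'clock': 0.1, 'qpos': array([-1.37718127,  0.5220047 , -0.03633113,  1.59992469,  0.02118976,
        1.02109573, -0.11278342]), 'qd': array([ 0.00118917, -0.00203729, -0.00035207,  0.00019155, -0.00070588,
       -0.00121214, -0.00088246]), 'joint_efforts': array([ 4.14241033e-03, -9.28475690e+01,  1.98430739e+00, -3.70535946e+01,
        1.81955908e-02,  5.23821232e-03,  9.48375236e-05]), 'position': array([0.16292897, 0.60308572, 0.23076132]), 'tool_rot': array([-1.51171676,  1.56974837, -1.77552885]), 'force': array([-0.52059078, -0.30102425, -0.77054489]), 'moment': array([ 0.0094508 , -0.01055651,  0.01743535]), 'grip_width': 0.08527720899508726}
top [ 4.42268537e-01 -8.57959145e-04  9.86358823e-01] 435.4903678212918 [ 0.14699567 -0.02240582 -0.98888334]
scene [ 1.00160756 -0.48117732  0.58596109] 402.19911874157657 [-0.50305994  0.55426393 -0.66311552]
```

View pics/top1.png

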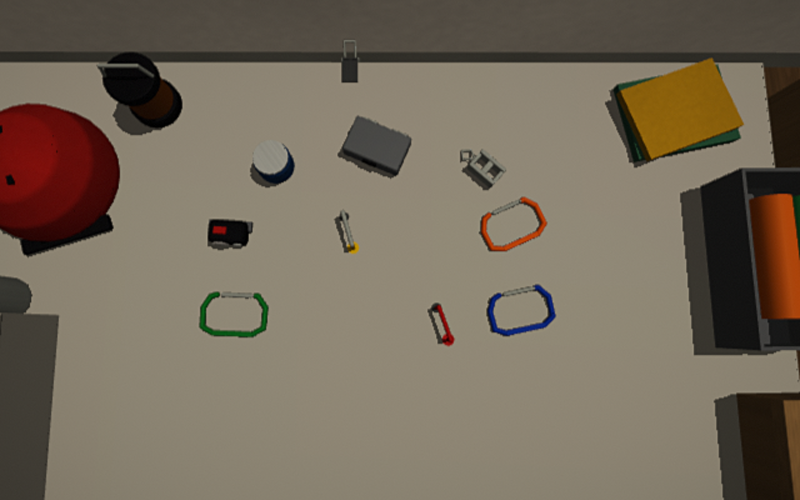

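View pics/sc1.png

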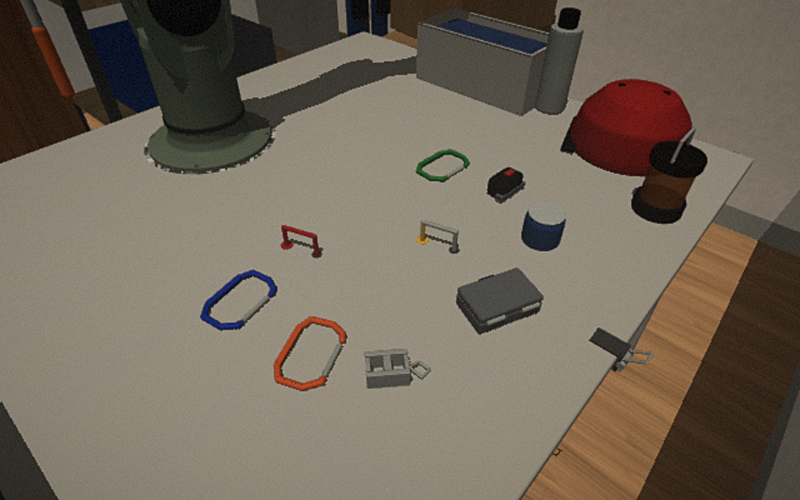

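```bash
python3 - <<'E'
from h import *
im=cv2.imread('pics/raw_top1.png'); c=cam('top')
hsv=cv2.cvtColor(im,cv2.COLOR_BGR2HSV)
m=cv2.inRange(hsv,(5,150,80),(16,255,255)); m[:, :370]=0; m[:,450:]=0; m[:140]=0;m[210:]=0
p=np.argwhere(m)[:,::-1]; w=px2w(c,p,0.008)[:,:2]
print(len(p),cv2.minAreaRect((w*1000).astype(np.float32)), w.mean(0))
m=cv2.inRange(hsv,(20,150,80),(35,255,255)); m[:, :260]=0; m[:,300:]=0; m[:180]=0;m[215:]=0
p=np.argwhere(m)[:,::-1];print(len(p),p.mean(0),px2w(c,p.mean(0),0.0),px2w(c,[[344/1.25,213/1.25],[353/1.25,248/1.25]],.041))
print(px2w(c,np.array([[487,205],[520,200],[464,157],[487,185]])/1.25,0.01))
a=cv2.resize(im[150:215,370:450],None,fx=7,fy=7,interpolation=cv2.INTER_CUBIC)
b=cv2.resize(im[155:210,255:300],None,fx=7,fy=7,interpolation=cv2.INTER_CUBIC)
o=np.zeros((455,800,3),np.uint8);o[:a.shape[0],:560]=a;o[:385,562:800]=b[:,:238];cv2.imwrite('pics/cr.png',o[:, :800])
E
```

```text
425 ((626.8233642578125, -240.229736328125), (76.85906982421875, 116.6176528930664), 23.815204620361328) [ 0.61759527 -0.24309242]
45 [282.75555556 198.42222222] [[0.58567951 0.05188881 0.        ]] [[0.64243815 0.06642865 0.041     ]
 [0.57977312 0.05047405 0.041     ]]
[[ 0.66250911 -0.19411839  0.01      ]
 [ 0.67161124 -0.25561003  0.01      ]
 [ 0.75421953 -0.15431009  0.01      ]
 [ 0.70036115 -0.19545729  0.01      ]]
```

View pics/cr.png

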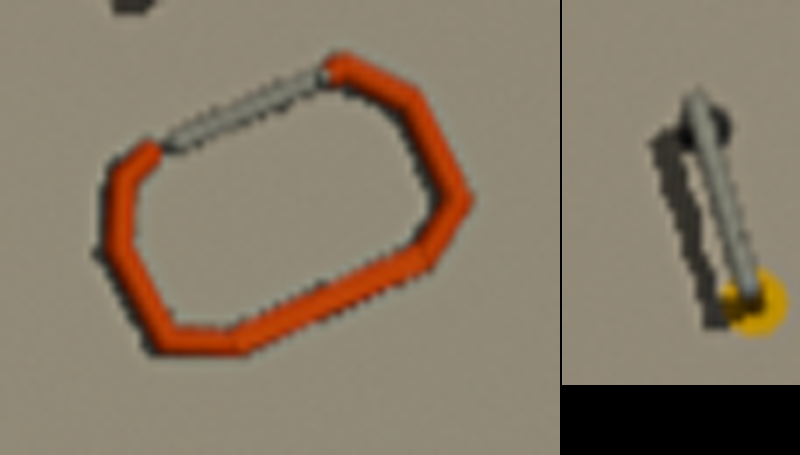

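```bash
cat >> h.py <<'E'
from scipy.spatial.transform import Rotation as Ro
def tool():
    s=telemetry.observe(); R=Ro.from_euler('xyz',s['tool_rot']).as_matrix()
    print('t',round(s['clock'],2),'P',np.round(s['position']*1000,1),'xax',R[:,0].round(4),'yang',round(np.degrees(np.arctan2(R[1,1],R[0,1])),2),'F',s['force'].round(1),'w',round(s['grip_width']*1000,1),'q',s['qpos'].round(2))
    return s,R
E
python3 - <<'E'
from h import *
tool()
K,R,t=cam('wrist');print(-R.T@t,R[2],K[0,0])
E
```

```text
t 0.1 P [162.9 603.1 230.8] xax [-2.e-04 -1.e-03 -1.e+00] yang 74.88 F [-0.5 -0.3 -0.8] w 85.3 q [-1.38  0.52 -0.04  1.6   0.02  1.02 -0.11]
[0.09237491 0.62126941 0.37287413] [ 0.27460267 -0.0754654  -0.95859186] 306.4945860321893
```

Emit:
play_rows([
  [40,-34,0,0,0,-4,85],
  [40,-34,0,0,0,-4,85],
  [40,-34,0,0,0,-4,85],
  [40,-34,0,0,0,-4,85],
  [40,-34,0,0,0,-4,85],
  [37,-33,0,0,0,-4,85],
  [30,-53,0,0,0,-4,85],
  [30,-53,0,0,0,-4,85],
])

```text
clock: 1.1
position: [0.4606, 0.2926, 0.2311]
tool_rot: [-1.545, 1.57, -2.37]
force: [0.9, -0.0, 0.4]
grip_width: 0.0854
```

Emit:
play_rows([
  [30,-53,0,0,0,-4,85],
  [30,-53,0,0,0,-4,85],
  [30,-54,0,0,0,-4,85],
  [25,-54,0,0,0,-4,85],
  [20,-20,-20,0,0,-3,85],
  [0,0,0,0,0,0,85],
  [0,0,0,0,0,0,85],
])

```text
clock: 1.98
position: [0.5946, 0.061, 0.2112]
tool_rot: [-2.328, 1.57, 2.803]
force: [1.3, 0.5, 0.3]
grip_width: 0.0849
```

```bash
python3 - <<'E'
from h import *
tool(); c=cam('wrist'); np.savez('pics/w1.npz',*c)
save('wrist','w1.png')
print(w2px(c,[[.5857,.0519,0],[.5857,.0519,.045],[.6438,.0667,.0]]))
E
```

```text
t 1.98 P [594.6  61.  211.2] xax [-7.e-04  2.e-04 -1.e+00] yang 23.95 F [1.3 0.5 0.3] w 84.9 q [-0.41  0.52  0.3   1.71 -0.18  0.94  0.38]
[[307.62588505 178.98071267]
 [306.36136658 188.20785051]
 [357.55052716 187.30873697]]
```

View pics/w1.png

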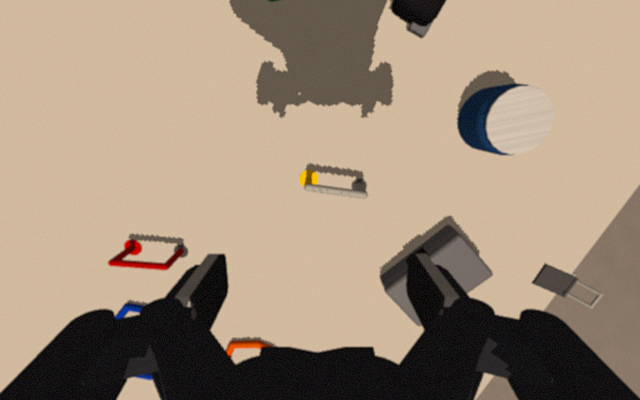

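```bash
python3 - <<'E'
from h import *
f=np.load('pics/w1.npz');c=[f[k] for k in f.files]
im=cv2.imread('pics/raw_w1.png');hsv=cv2.cvtColor(im,cv2.COLOR_BGR2HSV)
m=cv2.inRange(hsv,(20,150,80),(35,255,255));p=np.argwhere(m)[:,::-1]
(cc,r)=cv2.minEnclosingCircle(p.astype(np.float32));print(len(p),p.mean(0),cc,r,px2w(c,[p.mean(0),cc],0.0))
print('px/mm',306*1/ .353/1000)
m=((hsv[:,:,2]<75)).astype(np.uint8);m[:176]=0;m[194:]=0;m[:,:345]=0;m[:,375:]=0
p=np.argwhere(m)[:,::-1];print(p.min(0),p.max(0),p.mean(0),px2w(c,p.mean(0),0.))
print(px2w(c,[[306,190],[367,195]],.041))
cv2.imwrite('pics/cr2.png',cv2.resize(im[155:205,290:380],None,fx=8,fy=8,interpolation=cv2.INTER_CUBIC))
E
```

```text
226 [308.26106195 177.31415929] (308.5, 178.5) 9.300638198852539 [[0.58558624 0.05403487 0.        ]
 [0.58640947 0.05284643 0.        ]]
px/mm 0.8668555240793202
[355 179] [363 190] [359.14285714 183.39285714] [[0.64342256 0.0717377  0.        ]]
[[0.58639665 0.04900171 0.041     ]
 [0.64740589 0.07016411 0.041     ]]
```

View pics/cr2.png

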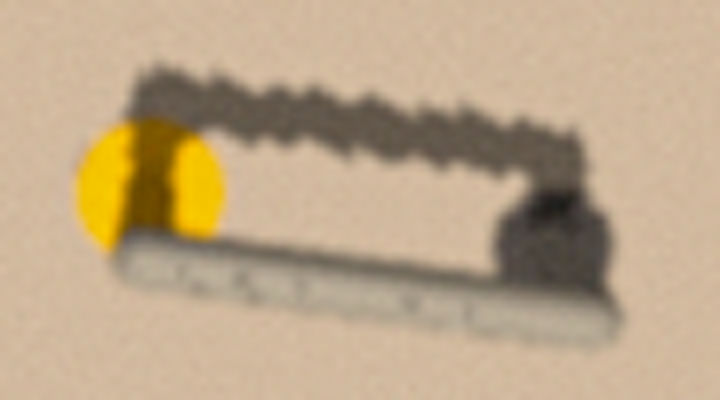

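Emit:
play_rows([
  [0,-40,0,0,0,0,50],
  [0,-50,0,0,0,0,50],
  [0,-50,0,0,0,0,50],
  [0,-50,0,0,0,0,50],
  [0,-50,-15,0,0,0,50],
  [-4,-40,-25,0,0,0,50],
  [0,-24,-21,0,0,0,50],
  [0,0,0,0,0,0,50],
])

```text
clock: 3.02
position: [0.5901, -0.2443, 0.1494]
tool_rot: [-2.077, 1.569, 3.052]
force: [0.1, 0.3, 0.4]
grip_width: 0.0501
```

```bash
python3 - <<'E'
from h import *
tool(); c=cam('wrist'); np.savez('pics/w2.npz',*c)
save('wrist','w2.png')
im=cv2.imread('pics/raw_w2.png');hsv=cv2.cvtColor(im,cv2.COLOR_BGR2HSV)
m=cv2.inRange(hsv,(5,150,80),(16,255,255))
p=np.argwhere(m)[:,::-1];w=px2w(c,p,0.008)[:,:2]*1000
k=(abs(w-[627,-240]).max(1)<90); w=w[k]
print(k.sum(),cv2.minAreaRect(w.astype(np.float32)))
a=np.radians(23.8);Rz=np.array([[np.cos(a),-np.sin(a)],[np.sin(a),np.cos(a)]])
# spine fit: local coords about guess
l=(w-[591,-243])@Rz; s=l[(abs(l[:,0])<9)&(l[:,1]>-42)&(l[:,1]<18)]
b=np.polyfit(s[:,1],s[:,0],1);print('spine x off',b,'deg',np.degrees(np.arctan(b[0])), 'lx',l[:,0].min(),l[:,0].max(),'ly',l[:,1].min(),l[:,1].max())
for y,x in [(-40,0),(0,0),(20,0),(3,68)]:
    q=w2px(c,np.r_[(Rz@[x,y]+[591,-243])/1000,.01])[0]; cv2.circle(im,tuple(int(v) for v in q),3,(255,0,0),1)
cv2.imwrite('pics/w2o.png',im)
E
```

```text
t 3.02 P [ 590.1 -244.3  149.4] xax [-1.8e-03  2.0e-04 -1.0e+00] yang 23.82 F [0.1 0.3 0.4] w 50.1 q [ 0.11  0.66  0.29  1.64 -0.23  0.88  0.91]
2360 ((626.260009765625, -240.9670867919922), (76.74264526367188, 118.22100067138672), 23.982772827148438)
spine x off [ 0.00147509 -0.26943982] deg 0.08451622307203346 lx -5.248553344213749 71.57146530687669 ly -71.43145302066395 46.747561691641444
```

View pics/w2o.png

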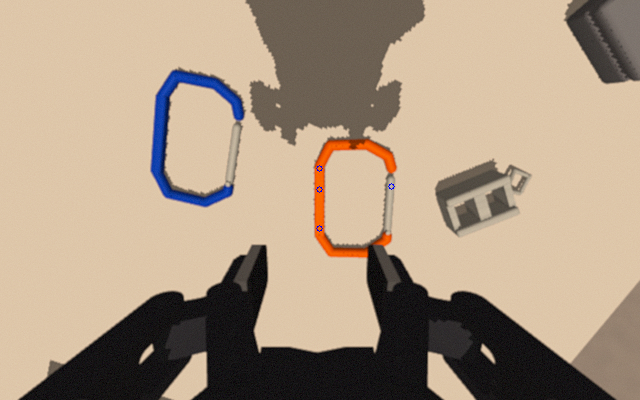

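Emit:
play_rows([
  [1,1,-45,0,0,0,50],
  [0,0,-45,0,0,0,50],
  [0,0,-36,0,0,0,50],
  [0,0,-12,0,0,0,50],
  [0,0,-6,0,0,0,50],
  [0,0,-2.5,0,0,0,50],
  [0,0,0,0,0,0,30],
  [0,0,0,0,0,0,20],
], grip_force=60)

```text
clock: 4.08
position: [0.5924, -0.2427, 0.0045]
tool_rot: [0.909, 1.57, -0.245]
force: [0.7, 0.6, 0.8]
grip_width: 0.0199
```

Emit:
play_rows([
  [0,0,0,0,0,0,10],
  [0,0,0,0,0,0,5],
  [0,0,0,0,0,0,2],
  [0,0,0,0,0,0,2],
  [0,0,0,0,0,0,2],
  [0,0,0,0,0,0,2],
])

```text
clock: 4.82
position: [0.5921, -0.2427, 0.0044]
tool_rot: [1.135, 1.57, -0.019]
force: [-3.0, 1.9, 6.9]
grip_width: 0.0075
```

```bash
python3 -c "
from h import *
tool()"
```

```text
t 4.83 P [ 592.1 -242.7    4.4] xax [ 3.e-04 -0.e+00 -1.e+00] yang 23.87 F [-3.   1.9  6.9] w 7.5 q [ 0.15  0.86  0.22  1.7  -0.29  0.62  0.95]
```

Emit:
play_rows([
  [0,0,0,0,0,0,22],
  [0,0,0,0,0,0,22],
  [-0.5,0,-2,0,0,0,22],
  [0,0,-1,0,0,0,22],
  [0,0,0,0,0,0,22],
])

```text
clock: 5.45
position: [0.5914, -0.2426, 0.0006]
tool_rot: [-2.22, 1.571, 2.909]
force: [-0.7, 0.3, -0.1]
grip_width: 0.022
```

Emit:
play_rows([
  [0,0,0,0,0,0,5],
  [0,0,0,0,0,0,5],
  [0,0,0,0,0,0,5],
  [0,0,0,0,0,0,5],
  [0,0,0,0,0,0,5],
])

```text
clock: 6.08
position: [0.5916, -0.2427, 0.001]
tool_rot: [0.875, 1.571, -0.279]
force: [-1.7, -0.1, 5.4]
grip_width: 0.0076
```

```bash
python3 - <<'E'
from h import *
tool();save('wrist','w3.png',(180,100,480,300),2.6)
E
```

```text
t 6.08 P [ 591.6 -242.7    1. ] xax [ 2.e-04 -1.e-04 -1.e+00] yang 23.88 F [-1.7 -0.1  5.4] w 7.6 q [ 0.15  0.86  0.22  1.7  -0.29  0.62  0.95]
```

View pics/w3.png

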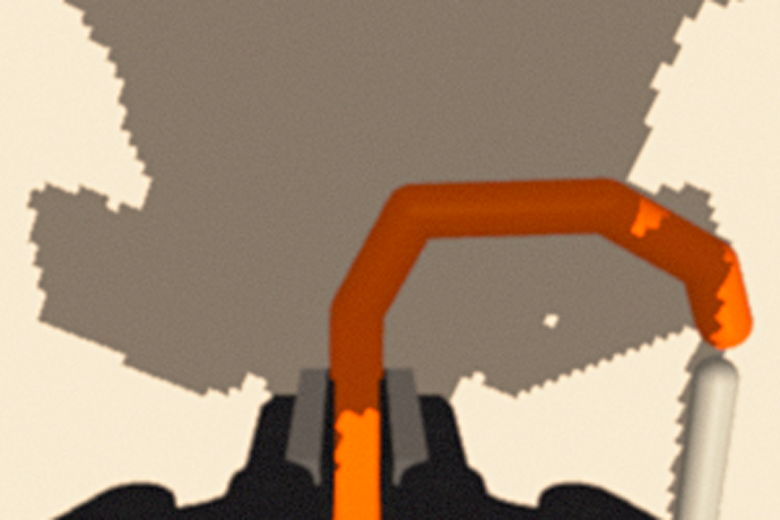

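Emit:
play_rows([
  [0,0,15,0,0,0,5],
  [0,0,30,0,0,0,5],
  [0,0,35,0,0,0,5],
  [-15,30,10,0,0,0,5],
  [-17,45,0,0,0,-2,5],
  [-17,45,0,0,0,-2,5],
  [-17,45,0,0,0,-2,5],
  [-17,45,0,0,0,-2,5],
])

```text
clock: 7.12
position: [0.508, -0.0313, 0.0916]
tool_rot: [1.696, 1.57, 0.401]
force: [1.1, 0.8, -1.1]
grip_width: 0.0077
```

Emit:
play_rows([
  [-10,35,0,0,0,0,5],
  [-6,20,-20,0,0,0,5],
  [0,0,0,0,0,0,5],
  [0,0,0,0,0,0,5],
])

```text
clock: 7.62
position: [0.4929, 0.0218, 0.0714]
tool_rot: [1.065, 1.57, -0.229]
force: [-0.7, -0.3, -0.4]
grip_width: 0.0083
```

```bash
python3 - <<'E'
from h import *
tool(); c=cam('wrist'); np.savez('pics/w4.npz',*c)
save('wrist','w4.png')
E
```

```text
t 7.62 P [492.9  21.8  71.4] xax [ 7.e-04 -2.e-04 -1.e+00] yang 15.85 F [-0.7 -0.3 -0.4] w 8.3 q [-0.39  0.6   0.3   2.08 -0.34  0.52  0.44]
```

View pics/w4.png

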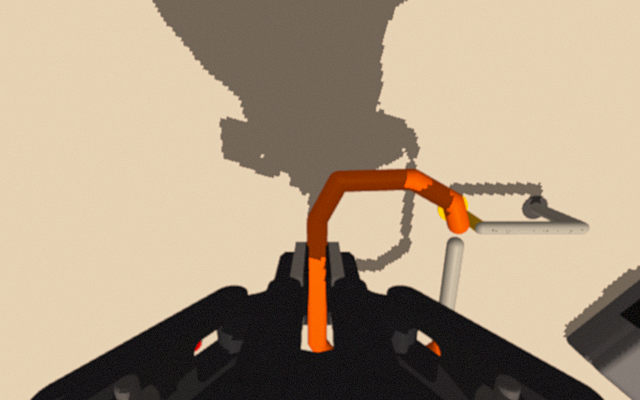

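```bash
python3 - <<'E'
from h import *
f=np.load('pics/w4.npz');c=[f[k] for k in f.files]
u=np.array([np.cos(np.radians(16)),np.sin(np.radians(16))]);L=np.array([.586,.052])
for d in(-.004,0,.06,.064): print(d,w2px(c,np.r_[L+d*u,.041]).round(1))
print(px2w(c,[[477.5,229],[589,228],[535,206]],.041)[:2],px2w(c,[535,206],0))
# carabiner gate tip end & entry at z of spine
v=np.array([-u[1],u[0]]);S=np.array([.4929,.0218]);z=.0714+.0045+.004
for x,y in [(68,14),(68,3),(0,0),(0,24)]: print(x,y,w2px(c,np.r_[S+(x*u+y*v)/1000,z]).round(1))
E
```

```text
-0.004 [[473.8 228.8]]
0 [[480.4 228.7]]
0.06 [[579.9 228.5]]
0.064 [[586.5 228.5]]
[[0.58438828 0.05136376 0.041     ]
 [0.64882381 0.07032186 0.041     ]] [[0.64392463 0.07008894 0.        ]]
68 14 [[462.8 238.3]]
68 3 [[459.8 259.4]]
0 0 [[318.7 265.3]]
0 24 [[318.6 218.6]]
```

Emit:
play_rows([
  [0,0,-25,0,0,0,5],
  [0,0,-20,0,0,0,5],
  [0,0,-12,0,0,0,5],
  [0,0,-7,0,0,0,5],
  [0,0,-4,0,0,0,5],
  [0,0,-2,0,0,0,5],
  [0,0,0,0,0,0,5],
])

```text
clock: 8.55
position: [0.4927, 0.0224, 0.0011]
tool_rot: [1.388, 1.57, 0.094]
force: [-0.7, -0.6, -1.2]
grip_width: 0.008
```

```bash
python3 - <<'E'
from h import *
tool(); c=cam('wrist'); np.savez('pics/w5.npz',*c)
vision.grab_frame('wrist'); save('wrist','w5.png',(200,100,600,400),2)
tool()
u=np.array([np.cos(np.radians(16)),np.sin(np.radians(16))]);v=np.array([-u[1],u[0]]);S=telemetry.observe()['position'][:2]
for x,y in [(68,14),(68,3),(0,24)]: print(x,y,(w2px(c,np.r_[S+(x*u+y*v)/1000,.008])-[200,100])*2)
print((w2px(c,[.586,.052,.01])-[200,100])*2)
E
```

```text
t 8.55 P [492.7  22.4   1.1] xax [ 4.e-04  0.e+00 -1.e+00] yang 15.88 F [-0.7 -0.6 -1.2] w 8.0 q [-0.32  0.73  0.21  2.09 -0.4   0.36  0.49]
t 8.65 P [492.6  22.4   1. ] xax [ 4.e-04  0.e+00 -1.e+00] yang 15.89 F [ 0.  -0.4 -1. ] w 8.0 q [-0.32  0.73  0.21  2.09 -0.4   0.36  0.49]
68 14 [[522.7527701  274.14760255]]
68 3 [[516.7596494  316.02063472]]
0 24 [[237.19943272 235.05562136]]
[[644.74636923 320.65815278]]
```

View pics/w5.png

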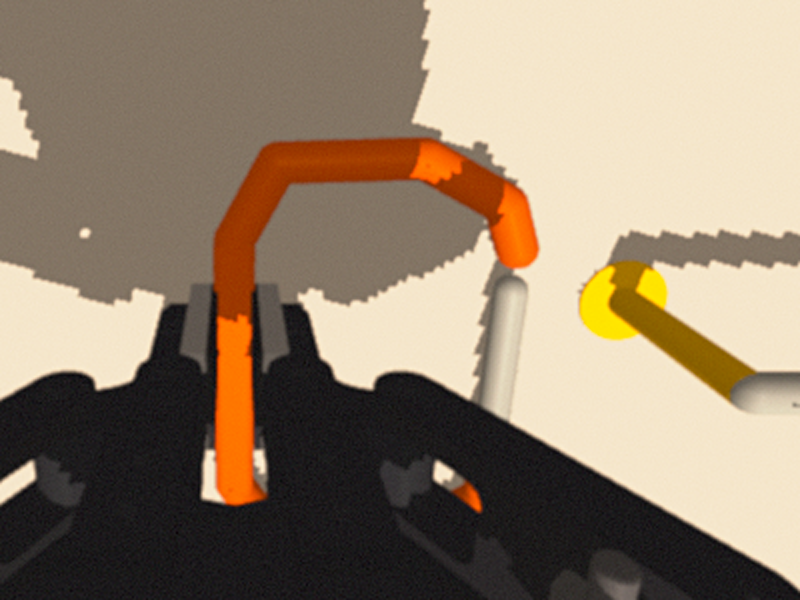

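Emit:
play_rows([
  [7,3.4,0,0,0,0,5],
  [8,2.2,0,0,0,0,5],
  [7.7,2.2,0,0,0,0,5],
  [2.9,0.8,0,0,0,0,5],
  [2.9,0.8,0,0,0,0,5],
  [2.9,0.8,0,0,0,0,5],
])

```text
clock: 9.4
position: [0.5227, 0.0322, 0.0009]
tool_rot: [-1.784, 1.568, -3.078]
force: [-12.1, -1.6, 15.8]
grip_width: 0.0075
```

Emit:
play_rows([
  [2.9,0.8,0,0,0,0,5],
  [2.9,0.8,0,0,0,0,5],
  [2.9,0.8,0,0,0,0,5],
])

```text
clock: 9.78
position: [0.5311, 0.0346, 0.0009]
tool_rot: [-1.786, 1.567, -3.08]
force: [-13.4, -3.3, 17.4]
grip_width: 0.0081
```

Emit:
play_rows([
  [0,0,1,0,0,0,5],
  [0,0,0.5,0,0,0,5],
])

```text
clock: 10.02
position: [0.5324, 0.035, 0.0021]
tool_rot: [-1.666, 1.57, -2.959]
force: [-3.7, -1.4, -1.8]
grip_width: 0.0079
```

```bash
python3 - <<'E'
from h import *
s,R=tool(); print(s['moment']); save('wrist','w6.png',(200,100,600,400),2)
E
```

```text
t 10.03 P [532.4  35.    2.1] xax [-8.e-04 -2.e-04 -1.e+00] yang 15.89 F [-3.7 -1.4 -1.8] w 7.9 q [-0.35  0.76  0.24  1.99 -0.39  0.44  0.46]
[-0.22410975  0.83459661  0.02384387]
```

View pics/w6.png

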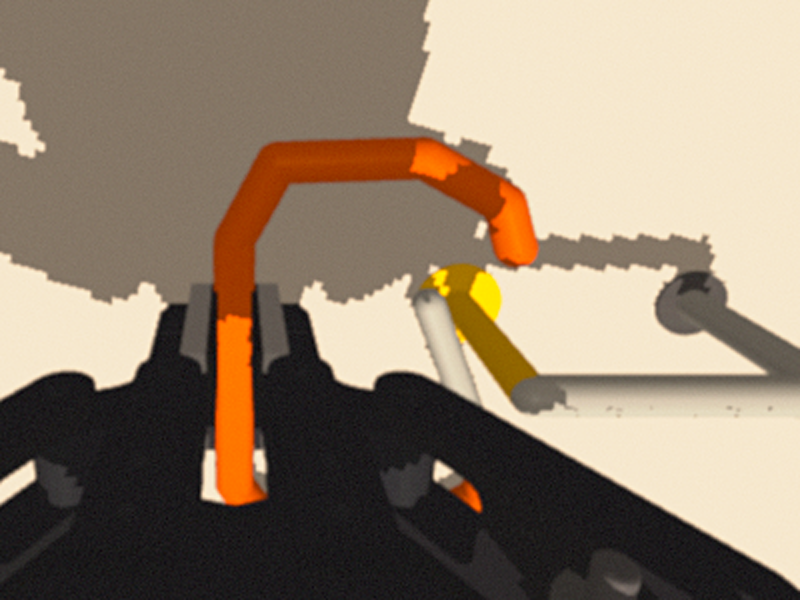

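Emit:
play_rows([
  [2.9,0.8,0,0,0,0,5],
  [2.9,0.8,0,0,0,0,5],
  [2.9,0.8,0,0,0,0,5],
])

```text
clock: 10.45
position: [0.5416, 0.0374, 0.0023]
tool_rot: [0.834, 1.571, -0.46]
force: [-3.4, -2.2, -1.6]
grip_width: 0.0082
```

Emit:
play_rows([
  [1.9,0.6,0,0,0,0,5],
  [1.9,0.6,0,0,0,0,5],
  [1.9,0.6,0,0,0,0,5],
])

```text
clock: 10.82
position: [0.5471, 0.0392, 0.0023]
tool_rot: [-0.177, 1.571, -1.47]
force: [-4.0, -1.0, -0.6]
grip_width: 0.0078
```

Emit:
play_rows([
  [1.9,0.6,0,0,0,0,5],
  [1.9,0.6,0,0,0,0,5],
])

```text
clock: 11.08
position: [0.5511, 0.0403, 0.0024]
tool_rot: [1.014, 1.57, -0.279]
force: [-1.1, -2.1, -1.0]
grip_width: 0.0078
```

Emit:
play_rows([
  [1.9,0.6,0,0,0,0,5],
  [1.9,0.6,0,0,0,0,5],
])

```text
clock: 11.32
position: [0.555, 0.0415, 0.0024]
tool_rot: [1.025, 1.57, -0.269]
force: [-1.6, -3.9, -1.8]
grip_width: 0.0081
```

```bash
python3 - <<'E'
from h import *
s,R=tool(); print(s['moment']); save('wrist','w7.png',(200,100,600,400),2)
E
```

```text
t 11.32 P [555.   41.5   2.4] xax [ 5.e-04 -1.e-04 -1.e+00] yang 15.87 F [-1.6 -3.9 -1.8] w 8.1 q [-0.36  0.78  0.25  1.93 -0.39  0.48  0.45]
[-0.65023273  0.31034013 -0.09398175]
```

View pics/w7.png

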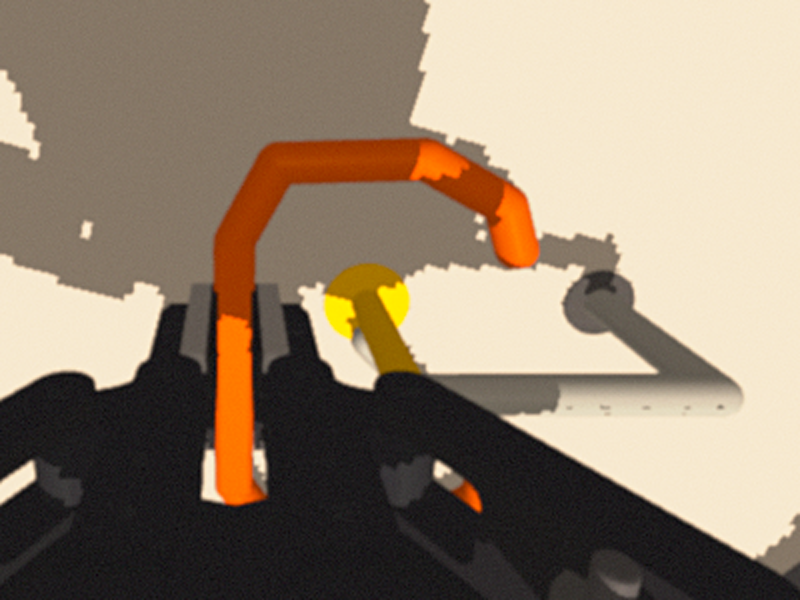

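Emit:
play_rows([
  [2,0.3,0,0,0,0,5],
  [2.1,-0.6,0,0,0,0,5],
  [1,-1,0,0,0,0,5],
  [0,0,0,0,0,0,5],
])

```text
clock: 11.88
position: [0.5598, 0.0404, 0.0023]
tool_rot: [2.447, 1.571, 1.154]
force: [-0.6, 0.8, -0.1]
grip_width: 0.0078
```

```bash
python3 - <<'E'
from h import *
s,R=tool(); print(s['moment']); save('wrist','w8.png',(200,100,600,400),2)
E
```

```text
t 11.88 P [559.8  40.4   2.3] xax [ 1.e-04  2.e-04 -1.e+00] yang 15.89 F [-0.6  0.8 -0.1] w 7.8 q [-0.36  0.79  0.25  1.91 -0.39  0.49  0.45]
[0.02263647 0.07774609 0.03037845]
```

View pics/w8.png

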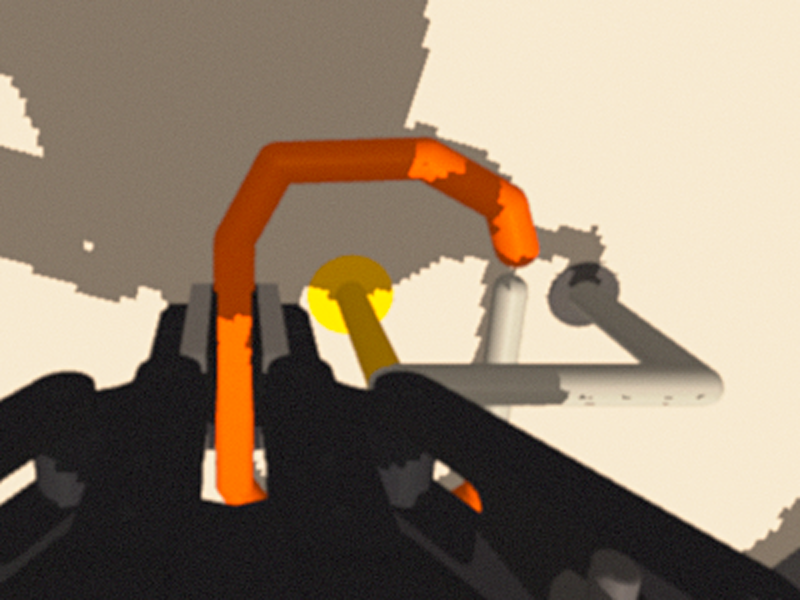

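Emit:
play_rows([
  [-6,0,0,0,0,0,5],
  [-7,-1.5,0,0,0,0,5],
  [-7,-1.8,0,0,0,0,5],
  [-5,-1.4,0,0,0,0,5],
  [-2.6,-0.6,0,0,0,0,5],
  [0,0,0,0,0,0,5],
])

```text
clock: 12.68
position: [0.5321, 0.035, 0.0023]
tool_rot: [1.856, 1.571, 0.562]
force: [1.1, -0.2, -0.3]
grip_width: 0.0081
```

Emit:
play_rows([
  [-1,-0.3,0,0,0,0,5],
  [-1,-0.3,0,0,0,0,5],
  [0,0,0,0,0,0,5],
])

```text
clock: 13.05
position: [0.5301, 0.0344, 0.0023]
tool_rot: [-1.507, 1.571, -2.801]
force: [-0.3, 0.2, -0.5]
grip_width: 0.0082
```

Emit:
play_rows([
  [-0.5,-0.15,0,0,0,0,5],
  [-0.5,-0.15,0,0,0,0,5],
  [0,0,0,0,0,0,5],
])

```text
clock: 13.42
position: [0.5295, 0.0342, 0.0024]
tool_rot: [1.458, 1.57, 0.164]
force: [4.7, 1.6, -1.3]
grip_width: 0.0078
```

Emit:
play_rows([
  [-0.5,-0.15,0,0,0,0,5],
  [0,0,0,0,0,0,5],
])

```text
clock: 13.68
position: [0.5294, 0.0341, 0.0025]
tool_rot: [1.428, 1.569, 0.134]
force: [5.2, 1.8, -1.6]
grip_width: 0.008
```

Emit:
play_rows([
  [-0.5,-0.15,0,0,0,0,5],
  [0,0,0,0,0,0,5],
])

```text
clock: 13.92
position: [0.5293, 0.0341, 0.0026]
tool_rot: [1.422, 1.569, 0.129]
force: [6.7, 3.1, -2.3]
grip_width: 0.0076
```

Emit:
play_rows([
  [-0.5,-0.15,0,0,0,0,5],
  [-0.4,-0.1,0,0,0,0,5],
  [0,0,0,0,0,0,5],
])

```text
clock: 14.3
position: [0.529, 0.034, 0.0028]
tool_rot: [1.416, 1.567, 0.122]
force: [10.5, 2.9, -1.9]
grip_width: 0.0081
```

```bash
python3 -c "
from h import *
s,R=tool();print(s['moment'])"
```

```text
t 14.3 P [529.   34.    2.8] xax [ 3.5e-03  4.0e-04 -1.0e+00] yang 15.9 F [10.5  2.9 -1.9] w 8.1 q [-0.35  0.75  0.24  2.   -0.39  0.43  0.47]
[ 0.78985143 -2.20477567  0.01150726]
```

Emit:
play_rows([
  [-0.3,-0.1,0,0,0,0,5],
  [0,0,0,0,0,0,5],
  [0,0,0,0,0,0,5],
  [0,0,0,0,0,0,5],
])

```text
clock: 14.8
position: [0.529, 0.034, 0.0028]
tool_rot: [1.416, 1.567, 0.123]
force: [11.9, 3.7, -2.4]
grip_width: 0.008
```

Emit:
play_rows([
  [0,0,0,0,0,0,5],
  [0,0,0,0,0,0,5],
  [0,0,0,0,0,0,5],
  [0,0,0,0,0,0,5],
  [0,0,0,0,0,0,5],
])

```text
clock: 15.42
position: [0.529, 0.034, 0.0028]
tool_rot: [1.414, 1.567, 0.121]
force: [10.9, 4.6, -2.5]
grip_width: 0.0078
```

Emit:
play_rows([
  [0,0,0,0,0,0,5],
  [0,0,0,0,0,0,5],
  [0,0,0,0,0,0,5],
  [0,0,0,0,0,0,5],
  [0,0,0,0,0,0,5],
])

```text
clock: 16.05
position: [0.529, 0.034, 0.0028]
tool_rot: [1.411, 1.567, 0.118]
force: [11.8, 3.9, -2.2]
grip_width: 0.0079
```

Emit:
play_rows([
  [2,0.6,0,0,0,0,5],
  [2.9,0.8,0,0,0,0,5],
  [2.4,0.7,-0.5,0,0,0,5],
  [0,0,-0.8,0,0,0,5],
  [0,0,0,0,0,0,5],
])

```text
clock: 16.68
position: [0.5341, 0.0355, 0.0009]
tool_rot: [-1.65, 1.571, -2.944]
force: [-0.7, -0.4, -0.2]
grip_width: 0.0075
```

Emit:
play_rows([
  [0,0,0,0,0,0,14],
  [0,0,0,0,0,0,20],
  [0,0,0,0,0,0,26],
  [0,0,0,0,0,0,26],
  [0,0,5,0,0,0,26],
  [0,0,10,0,0,0,26],
  [0,0,25,0,0,0,26],
  [0,0,40,0,0,0,26],
])

```text
clock: 17.68
position: [0.5336, 0.0354, 0.0818]
tool_rot: [-1.683, 1.569, -2.977]
force: [0.6, 0.3, -0.5]
grip_width: 0.0258
```

Emit:
play_rows([
  [0,0,45,0,0,0,26],
  [0,0,45,0,0,0,26],
  [-20,0,20,0,0,0,26],
  [0,0,0,0,0,0,26],
])

```text
clock: 18.18
position: [0.514, 0.0357, 0.193]
tool_rot: [1.802, 1.568, 0.508]
force: [0.4, 0.5, -0.3]
grip_width: 0.0261
```

```bash
python3 - <<'E'
from h import *
tool(); c=cam('wrist'); save('wrist','w9.png',(200,60,520,300),2.4)
im=cv2.imread('pics/raw_w9.png');hsv=cv2.cvtColor(im,cv2.COLOR_BGR2HSV)
m=cv2.inRange(hsv,(5,150,60),(16,255,255))
p=np.argwhere(m)[:,::-1];w=px2w(c,p,0.008)[:,:2]*1000
k=(abs(w-[568,32]).max(1)<90); w=w[k]
print(k.sum(),cv2.minAreaRect(w.astype(np.float32)))
q=np.array([[np.cos(.279),-np.sin(.279)],[np.sin(.279),np.cos(.279)]])
S=np.array([536.3,36.]);l=(w-S)@q
print('local ext',l.min(0),l.max(0),'leg local',(np.array([586.5,52])-S)@q)
s=l[(abs(l[:,0])<9)&(l[:,1]>-42)&(l[:,1]<18)];print(np.polyfit(s[:,1],s[:,0],1),s[:,0].min(),s[:,0].max())
# gate check: sample gray level along shut gate line
for y in (-30,-20,-10,0,6,10):
    r=[hsv[tuple(int(round(v)) for v in w2px(c,np.r_[(S+q@[x,y])/1000,.008])[0][::-1])].tolist() for x in (60,64,68,72)]
    print(y,r)
E
```

```text
t 18.18 P [514.   35.7 193. ] xax [ 0.0025  0.0014 -1.    ] yang 15.88 F [ 0.4  0.5 -0.3] w 26.1 q [-0.51  0.43  0.43  1.95 -0.24  0.81  0.33]
1867 ((568.8590087890625, 32.15460205078125), (77.00150299072266, 117.99978637695312), 15.641826629638672)
local ext [ -8.32231617 -71.72392505] [68.92982405 46.30448827] leg local [52.66514321  1.55649937]
[ 0.00503853 -3.3091223 ] -8.322316169679413 1.3329215445617155
-30 [[20, 51, 110], [17, 49, 188], [16, 56, 202], [16, 62, 217]]
-20 [[16, 61, 109], [19, 50, 190], [16, 60, 200], [17, 67, 216]]
-10 [[17, 51, 139], [19, 45, 169], [18, 53, 182], [17, 56, 201]]
0 [[20, 176, 113], [19, 51, 186], [16, 57, 198], [16, 61, 213]]
6 [[18, 161, 165], [18, 49, 193], [17, 56, 174], [16, 61, 220]]
10 [[18, 158, 132], [17, 50, 103], [16, 63, 205], [17, 61, 219]]
```

```bash
python3 - <<'E'
from h import *
a=cv2.imread('pics/raw_top1.png'); save('top','top2.png'); b=cv2.imread('pics/raw_top2.png')
for n,(u,v) in dict(blue=(521,310),green=(234,314),lamp=(230,233),belay=(483,167),batt=(376,146),tin=(273,162),red=(441,324)).items():
    u,v=int(u/1.25),int(v/1.25); d=cv2.absdiff(a[v-28:v+28,u-30:u+30],b[v-28:v+28,u-30:u+30]).max(2); print(n,(d>50).sum())
print(workorder.job_done())
E
```

```text
blue 0
green 1409
lamp 303
belay 3
batt 0
tin 383
red 8
the job is handed in; nothing more can be done
None
```

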